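Mirror the entryway row from the slatted rack into the tray

ROBOT

A 6-joint arm with a two-finger parallel gripper is mounted at the origin on the work surface. World frame = base frame: x ahead of the robot, y to its left, z up, the work surface at z = 0. Lengths are in m, angles in rad, forces in N, time in s.
With the tool pointing down it reaches from about 0.35 to 0.975 m from the base axis. Payload 4.9 kg.
Tool frame: the origin (TCP) lies at the very end of the fingers, on their centre line; the grasp point (between the pads) lies manip.hold_point_z behind it (manip.hold_point_z is the distance from the TCP to the grasp point, in m); x points along the fingers, y is the direction in which the jaws open and shut, and the axes are right-handed (so a half turn about x gives the same grasp; the last joint's range is limited). The gripper opens to 85 mm and grips with 20 to 120 N. Pads are 22 mm wide; open, the fingers measure 114 mm over their backs; the gripper's body (76 mm by 85 mm) begins 54 mm behind the grasp point. The pads swing forward as they close: fully open they stand 13 mm farther back than shut.
Start: joints at [-1.249, 0.053, 1.613, -0, 1.476, -0.119], TCP at [0.267, -0.565, 0.231] pointing down, gripper open.
Joint ranges: [-3.01, 3.01], [-1.01, 2.22], [0.06, 2.58], [-1.02, 4.17], [0.09, 2.62], [-3.14, 3.14]. Speed limits (rad/s): [2.57, 2.57, 3.14, 3.14, 3.14, 3.14].

INTERFACE

Orientations are given as a unit quaternion [x, y, z, w].
In Python, from plant import manip, planner, observe, imaging, ticket gives the robot as it stands. The module is installed in compiled form; this text tells all that it offers. Calls block until the motion is done:
- manip.move_to(position, orientation): joint-space move of the TCP to a pose.
- manip.servo_line(position, feed=0.15, rot=None): straight line of the TCP; rot=None keeps the orientation; feed is the mean speed in m/s.
- manip.goto_joints(angles): joint-space move.
- manip.set_gripper(opening): finger opening in m; the grip force is fixed at half the most; returns when the fingers have stopped.
- manip.sleep(seconds).
- planner.inverse_kinematics(position, orientation): joint angles nearest the present ones, or None.
- observe(): the state.
- imaging.snapshot(name): name is "scene" or "top" or "wrist"; returns the picture (384x512x3 uint8, red, green, blue); there is no depth.
- imaging.get_calibration(name): a dict with "K" (3x3 intrinsics, pixels), "k1" (the pictures are not rectified: a ray, as slopes to the right and down, at radius r is drawn at 1 + k1 r^2 times it, then the intrinsics apply), "extrinsics" (4x4, takes a point from camera to world coordinates); the wrist camera has in their place "hand_eye" (4x4, takes a point from camera to tool coordinates, whose origin is the TCP and whose axes are the tool frame's). Camera axes: x right, y down, z forward; pixel columns grow to the right and rows downward; lengths in m; the calibration is good to about 2 mm. A picture is of the moment at which its call begins: read the wrist's pose just before it. get_calibration takes no time and is no camera call.
A pose or a line that the arm cannot do raises manip.PlanningError and nothing moves.
- ticket.finish_job(): hands the job in, once; it reports no verdict.
The state is a dict: "t": time; "joint_pos": joint angles; "joint_velocities": joint speeds; "joint_efforts": joint torques, N m; "tool_pos": TCP position; "tcp_rot": TCP orientation; "wrist_force": force on the tool from outside, world axes, zero at the start; "ft_torque": the same for the moment, N m; "finger_gap": finger opening in m.
Only numpy, scipy, OpenCV 4.12 (cv2) and the standard library are available. Lean on these libraries where they do the work, as an engineer would, in place of code of your own. Each camera call takes 0.05 s, during which the arm holds its last target. There are 200 camera calls.

TASK

Everything on the slatted rack moves over to the dark-ridged tray, which will stand on the other side of the door, so the row of three (aluminium box, incense holder, door wedge) must be mirrored: seen from the robot, the thing at the left end of the rack goes in the right bay of the tray, the middle one in the middle bay, and the right one in the left bay, each standing upright in the middle of its bay. The key hook behind the row is captive in its T-track: slide it to the track's open end, lift it off and stand it in the middle of the single bay at the back of the tray. Leave the vase standing where it is.

Things in the scene. Friction and masses are not known exactly. Their poses are not given: they have to be found in the camera images.
- rack: fixed bamboo-slat rack, 158 x 290 mm, top 30 mm up. Origin: underside centre; x away from robot, y left (turned up to 0.2 rad). Row on pads at x -35, y +90, 0, -90 mm. Aluminium T-track behind: slot centre x +47, closed end y -110, open end y +30 mm, bare rack top beyond it. Track 50 mm wide, inside 42, slot 18; lips 8.5 to 12.5 mm above the rack top. Rack stands left or right, tray on the other side.
- tray: fixed T-shaped tray, floor 12 mm up; dark ridges, 6 mm high, round four bays. Origin: underside, in the middle of its width; x away from robot, y left (turned up to 0.2 rad). Three front bays, 93 x 85 mm clear (x, y), centres x -44, y +90 (left), 0, -90 mm (right). One back bay 73 x 85 mm, centre x +44, y 0. A loose blue dish (44 mm across, 13 high) stands beside it, near x +50, y -100 mm.
- box: loose lidded aluminium box (lid fixed), 60 x 42 x 40 mm (x, y, z), 0.08 to 0.17 kg. Origin: centre of its underside; its x (long side) lies across the row, within 0.2 rad of the rack's x. It stands on its cork pad.
- incense: loose white ceramic incense holder, round, 42 mm across up to 24 mm height, then tapering to a 20 mm top at 36 mm, with a small dark hole; 0.10 kg. Origin: centre of its underside, z up. It stands on its cork pad.
- wedge: loose orange plastic door wedge, 66 x 36 mm (x, y), sides upright, top sloping from about 8 mm high at -x to 36 mm at +x (22 mm at the middle), 0.07 kg. Origin: centre of its underside; its x (long side) lies across the row, within 0.2 rad of the rack's x. It stands on its cork pad.
- hook: steel key hook, captive in the T-track, 0.13 to 0.21 kg. Foot 36 x 44 x 6 mm (x, y, z); neck 12 x 30; post 14 x 30 mm from 16 to 66 mm height: pinch it over the 30 mm, along y (pegs stick out of its x faces at 48 to 60 mm). Origin: underside centre, on the rack top, axes as the rack's. Starts at rack y -75 to -30; play 3 mm sideways, 2.5 up; free of the track beyond rack y +52 mm.
- pad_box: fixed cork pad, 4 mm thick, on the slatted rack; it stays there. It is oblong, 72 x 54 mm; the aluminium box stands on it at the start, so it marks for good that thing's place in the old row. Origin: centre of its underside (rack top), axes parallel to the rack's.
- pad_incense: fixed cork pad, 4 mm thick, on the slatted rack; it stays there. It is round, 58 mm across; the incense holder stands on it at the start, so it marks for good that thing's place in the old row. Origin: centre of its underside (rack top), axes parallel to the rack's.
- pad_wedge: fixed cork pad, 4 mm thick, on the slatted rack; it stays there. It is long and narrow, 80 x 44 mm; the door wedge stands on it at the start, so it marks for good that thing's place in the old row. Origin: centre of its underside (rack top), axes parallel to the rack's.
- vase: loose blue ceramic bud vase, 62 mm across and 92 mm high, on the work surface beyond the gap between rack and tray; not to be disturbed. Origin: centre of its underside.
Things that resemble listed ones, but are neither listed nor needed, are in the scene too. Leave any pink look-alike of the incense alone. There is more than one size of the hook; the one meant has the size given above.

How it is judged:
At the end, for the whole second after the job is handed in: Box, incense holder and wedge stand on the tray floor, each within 15 mm (x and y) of the centre of the front bay that mirrors its pad's place on the rack, the key hook within 15 mm of the back bay's centre; all upright within 0.12 rad, on the floor within 3 mm, at rest (((y of pad_box in the frame of rack between 0.06 and 0.12 m and y of box in the frame of tray between -0.105 and -0.075 m) or (y of pad_box in the frame of rack between -0.03 and 0.03 m and y of box in the frame of tray between -0.015 and 0.015 m) or (y of pad_box in the frame of rack between -0.12 and -0.06 m and y of box in the frame of tray between 0.075 and 0.105 m)) and x of box in the frame of tray between -0.059 and -0.029 m and z of box in the frame of tray between 0.009 and 0.015 m and angle between each of box, incense, wedge, hook's own z axis and vertical below 0.12 rad and linear speed of each of box, incense, wedge, hook below 0.02 m/s and angular speed of each of box, incense, wedge, hook below 0.2 rad/s and ((y of pad_incense in the frame of rack between 0.06 and 0.12 m and y of incense in the frame of tray between -0.105 and -0.075 m) or (y of pad_incense in the frame of rack between -0.03 and 0.03 m and y of incense in the frame of tray between -0.015 and 0.015 m) or (y of pad_incense in the frame of rack between -0.12 and -0.06 m and y of incense in the frame of tray between 0.075 and 0.105 m)) and x of incense in the frame of tray between -0.059 and -0.029 m and z of incense in the frame of tray between 0.009 and 0.015 m and ((y of pad_wedge in the frame of rack between 0.06 and 0.12 m and y of wedge in the frame of tray between -0.105 and -0.075 m) or (y of pad_wedge in the frame of rack between -0.03 and 0.03 m and y of wedge in the frame of tray between -0.015 and 0.015 m) or (y of pad_wedge in the frame of rack between -0.12 and -0.06 m and y of wedge in the frame of tray between 0.075 and 0.105 m)) and x of wedge in the frame of tray between -0.059 and -0.029 m and z of wedge in the frame of tray between 0.009 and 0.015 m and x of hook in the frame of tray between 0.029 and 0.059 m and y of hook in the frame of tray between -0.015 and 0.015 m and z of hook in the frame of tray between 0.009 and 0.015 m); the robot touches nothing.
It fails at once if the vase is shifted by more than 20 mm or tipped (distance of vase from where it was at the start of the episode above 0.02 m or angle between vase's own z axis and vertical above 0.3 rad).
It also fails if it takes over 109 s, if anything falls off the work surface, if the arm or the gripper's body presses on something with over 40 N, if the wrist force passes 120 N, or if a joint passes its speed limit or range.

## Working session

There is one attempt and no reset: what is moved stays moved. The work goes in short steps, each a Python script; the robot and the scene stay as the last script left them, time stands still between calls to the robot, and variables do not carry over. Pictures are saved under pics/ and viewed, about 12 in all and at most 16, crops included, and the job is handed in when it is done.

```bash
mkdir -p pics; python3 - <<'E'
from plant import manip, planner, observe, imaging, ticket
import cv2
for n in ["scene","top"]:
    im=imaging.snapshot(n); cv2.imwrite(f"pics/{n}0.png",cv2.resize(im[:,:,::-1],(800,600),interpolation=cv2.INTER_CUBIC)); cv2.imwrite(f"{n}_raw.png",im[:,:,::-1])
    c=imaging.get_calibration(n); print(n,c)
print(imaging.get_calibration("wrist"),manip.hold_point_z); o=observe(); print(o)
E
```

```text
scene {'K': array([[469.39350795,   0.        , 248.41041162],
       [  0.        , 469.39350795, 190.42165733],
       [  0.        ,   0.        ,   1.        ]]), 'k1': -0.07318187188188612, 'extrinsics': array([[-0.87745801,  0.36716296, -0.30864024,  0.89946171],
       [ 0.47964816,  0.67468845, -0.56101082,  0.5564414 ],
       [ 0.00225362, -0.64030216, -0.76811982,  0.79597516],
       [ 0.        ,  0.        ,  0.        ,  1.        ]])}
top {'K': array([[446.11728385,   0.        , 258.24155037],
       [  0.        , 446.11728385, 185.25621849],
       [  0.        ,   0.        ,   1.        ]]), 'k1': -0.147854204570811, 'extrinsics': array([[ 0.00774863, -0.99333646,  0.11498971,  0.47351498],
       [-0.99961573, -0.01075513, -0.02554851,  0.00587026],
       [ 0.026615  , -0.11474755, -0.99303809,  0.9801522 ],
       [ 0.        ,  0.        ,  0.        ,  1.        ]])}
{'K': array([[318.22172091,   0.        , 253.18126969],
       [  0.        , 318.22172091, 190.66866349],
       [  0.        ,   0.        ,   1.        ]]), 'k1': -0.0651377330628218, 'hand_
[... 336 characters left out ...]
000e+00]])} 0.0187
{'t': 0.1, 'joint_pos': array([-1.24898627e+00,  5.32884583e-02,  1.61416585e+00,  1.84503983e-05,
        1.47598900e+00, -1.18978663e-01]), 'joint_velocities': array([ 0.00113029, -0.00090296, -0.00446215, -0.00223422, -0.00084751,
        0.00013695]), 'joint_efforts': array([ 1.39289564e-04, -3.94899201e+01, -3.71364105e+01, -1.01322175e-04,
        3.90475325e-03, -7.10531495e-06]), 'tool_pos': array([ 0.26649564, -0.56471303,  0.23018196]), 'tcp_rot': array([-0.68994285, -0.15523469,  0.69006242, -0.15393149]), 'wrist_force': array([ 0.39102165, -0.38612185,  0.27905702]), 'ft_torque': array([-0.00267471, -0.01726899, -0.02551998]), 'finger_gap': 0.08528234667396481}
```

View pics/top0.png

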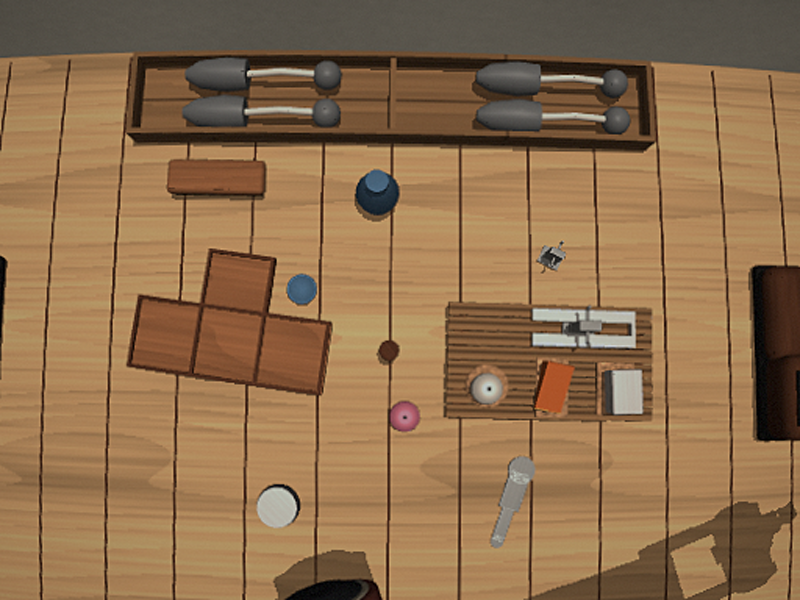

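View pics/scene0.png

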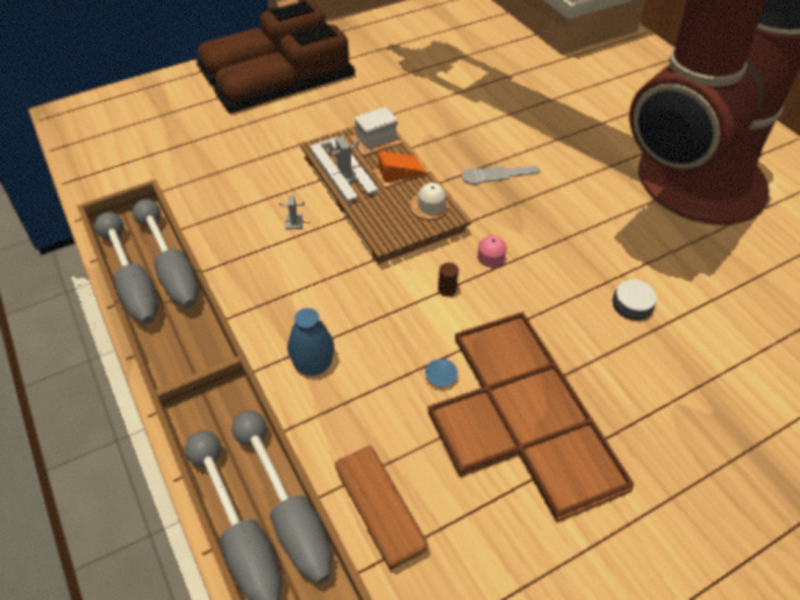

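The rack is on the right, at about (445–652, 302–420) in the top view. From the left it holds the incense holder (488,387), wedge (553,387) and box (625,392), with the tray on the left. Two things look like the hook: one in the track (585,325) and a smaller loose one (551,257). Only the first is captive, so that's the one meant. The pink incense look-alike at (405,416) stays put. Next I'll take enlarged crops.

```bash
python3 - <<'E'
import cv2
im=cv2.imread("top_raw.png")
a=im[185:275,280:425]; cv2.imwrite("pics/rack.png",cv2.resize(a,None,fx=5.5,fy=5.5,interpolation=cv2.INTER_CUBIC))
a=im[150:260,75:220]; cv2.imwrite("pics/tray.png",cv2.resize(a,None,fx=5.4,fy=5.4,interpolation=cv2.INTER_CUBIC))
E
```

```text
(no output)
```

View pics/rack.png

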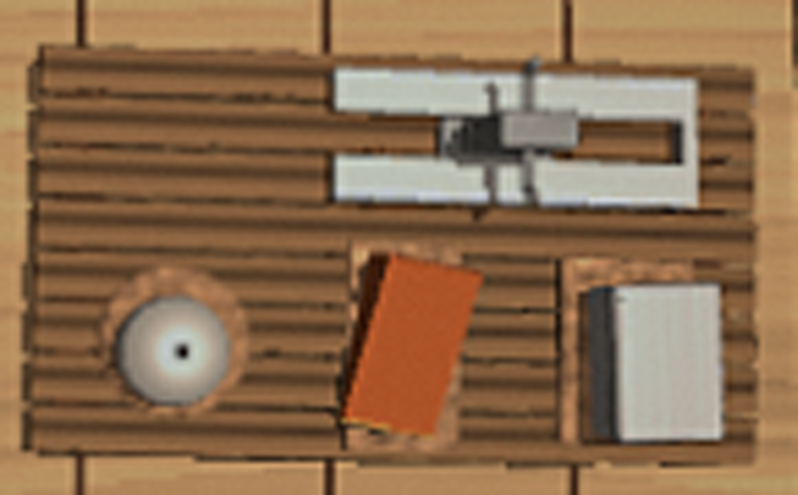

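View pics/tray.png

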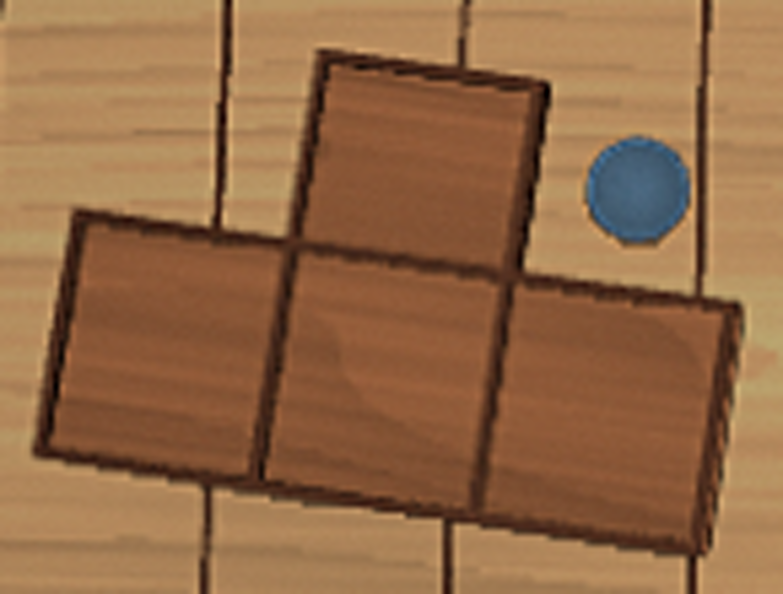

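```bash
cat > h.py <<'E'
from plant import manip, planner, observe, imaging, ticket
import numpy as np, cv2
from scipy.spatial.transform import Rotation as R
def back(name,px,z,T=None):
    "pixels -> world points at heights z"
    c=imaging.get_calibration(name); E=c["extrinsics"] if T is None else T@c["hand_eye"]
    px=np.atleast_2d(np.asarray(px,float)); z=np.broadcast_to(z,len(px))
    n=cv2.undistortPoints(px[:,None],c["K"],np.array([c["k1"],0,0,0,0.]))[:,0]
    d=np.c_[n,np.ones(len(n))]@E[:3,:3].T
    return E[:3,3]+d*((z-E[2,3])/d[:,2])[:,None]
def proj(name,P,T=None):
    c=imaging.get_calibration(name); E=c["extrinsics"] if T is None else T@c["hand_eye"]
    q=np.linalg.inv(E); r,_=cv2.Rodrigues(q[:3,:3])
    return cv2.projectPoints(np.atleast_2d(P).astype(float),r,q[:3,3],c["K"],np.array([c["k1"],0,0,0,0.]))[0][:,0]
def tool():
    o=observe(); T=np.eye(4); T[:3,:3]=R.from_quat(o["tcp_rot"]).as_matrix(); T[:3,3]=o["tool_pos"]; return T
def fit(local,world):
    "2D rigid fit: origin xy, yaw, residual"
    a=np.asarray(local,float)[:,:2]; b=np.asarray(world)[:,:2]; A=a-a.mean(0); B=b-b.mean(0)
    th=np.arctan2((A[:,0]*B[:,1]-A[:,1]*B[:,0]).sum(),(A*B).sum())
    M=np.array([[np.cos(th),-np.sin(th)],[np.sin(th),np.cos(th)]])
    o=b.mean(0)-M@a.mean(0); return o,th,np.round((b-(a@M.T+o))*1000,1)
def fr(o,th,p): # local -> world
    c,s=np.cos(th),np.sin(th); return np.array(o)+np.array([c*p[0]-s*p[1],s*p[0]+c*p[1]])
def inv(o,th,p):
    return fr((0,0),-th,np.asarray(p)-np.asarray(o))
E
cat > m1.py <<'E'
from h import *
rc=lambda a:(np.array(a)+.5)/5.5-.5+[280,185]
tc=lambda a:(np.array(a)+.5)/5.4-.5+[75,150]
o,t,e=fit([[.079,.145],[.079,-.145],[-.079,-.145],[-.079,.145]],back("top",rc([(40,47),(754,70),(752,462),(32,452)]),.03)); print("rack",o,t,e.tolist()); ro,rt=o,t
tr=back("top",rc([(333,70),(698,82),(698,207),(333,203)]),.0425); print("track local",[inv(o,t,p[:2]).round(4).tolist() for p in tr])
w=back("top",rc([(499,112),(578,113),(577,148),(500,147)]),.096); o,t,e=fit([[.007,.015],[.007,-.015],[-.007,-.015],[-.007,.015]],w); print("hook",o,t,e.tolist(),inv(ro,rt,o))
w=back("top",rc([(613,285),(720,285),(721,440),(617,440)]),.074); o,t,e=fit([[.03,.021],[.03,-.021],[-.03,-.021],[-.03,.021]],w); print("box",o,t,e.tolist(),inv(ro,rt,o))
w=back("top",rc([(392,253),(482,275),(434,435),(342,420)]),[.070,.070,.042,.042]); o,t,e=fit([[.033,.018],[.033,-.018],[-.033,-.018],[-.033,.018]],w); print("wedge",o,t,e.tolist(),inv(ro,rt,o))
w=back("top",rc([(182,351)]),.07)[0]; print("inc",w,inv(ro,rt,w[:2])); w=back("top",rc([(174,351)]),.058)[0]; print("inc body",w)
L=[[.088,.0475],[.088,-.0475],[.0055,-.0475],[.0055,-.1405],[-.0935,-.1405],[-.0935,.1405],[.0055,.1405],[.0055,.0475]]
w=back("top",tc([(318,50),(548,82),(525,273),(742,303),(706,553),(38,455),(77,212),(292,240)]),.018); 
for p in (w,):
  o,t,e=fit(L,p); print("tray",o,t,e.tolist())
d=back("top",tc([(638,189)]),.013)[0]; print("dish",d,inv(o,t,d[:2]))
v=back("top",np.array([(377,182)])/800*512,.092); print("vase",v); v=back("top",np.array([(405,416)])/800*512,.036); print("pink",v)
v=back("top",np.array([(388,350)])/800*512,.03); print("small brown cyl",v)
E
python3 m1.py
```

```text
rack [ 0.4858385  -0.22220588] -0.021460938442728814 [[-0.7, -1.2], [-1.1, 1.1], [1.3, 1.9], [0.6, -1.9]]
track local [[0.0716, 0.0307], [0.0712, -0.1158], [0.022, -0.1156], [0.0202, 0.0301]]
hook [ 0.5317793  -0.25835698] -0.009263890890912573 [[-0.6, -0.1], [-0.5, -0.0], [0.6, 0.5], [0.5, -0.4]] [ 0.04670599 -0.03515691]
box [ 0.44588003 -0.31387729] -0.0010406545724483713 [[-0.9, 0.1], [-1.0, 0.1], [0.7, 0.6], [1.2, -0.8]] [-0.03798207 -0.09250778]
wedge [ 0.45173973 -0.21985926] -0.19906027652324615 [[-0.6, -0.2], [-1.7, 0.7], [1.8, -0.5], [0.5, 0.1]] [-0.03414127  0.00161434]
inc [ 0.45052344 -0.12955621  0.07      ] [-0.03729512  0.0918705 ]
inc body [ 0.45021435 -0.1283142   0.058     ]
tray [0.54962986 0.21771299] -0.12243572124487546 [[-2.4, 1.7], [-3.2, 1.2], [1.2, -1.9], [1.5, 3.0], [0.3, 3.6], [0.2, -3.4], [0.7, -3.3], [1.7, -0.9]]
dish [0.5854169  0.12395953 0.013     ] [ 0.04696926 -0.08868096]
vase [[0.7176919  0.01884724 0.092     ]]
pink [[ 0.41186426 -0.02175717  0.036     ]]
small brown cyl [[0.50044619 0.00186943 0.03      ]]
```

```bash
cat >> h.py <<'E'
RACK=((.4858,-.2222),-.0215)
def quat(yaw,flip=False):
    c,s=np.cos(yaw),np.sin(yaw); k=-1 if flip else 1
    return R.from_matrix(np.array([[0,0,-1],[-k*s,k*c,0],[k*c,k*s,0]]).T).as_quat()
E
sed -i '/^L=/c L=[[.0855,.0475],[.0855,-.0475],[.0075,-.0475],[.0075,-.1375],[-.0955,-.1375],[-.0955,.1375],[.0075,.1375],[.0075,.0475]]' m1.py; python3 m1.py | grep tray
python3 - <<'E'
from h import *
print(R.from_quat(observe()["tcp_rot"]).as_matrix().round(2))
for n,p,y in [("box",(.446,-.314),-.001),("wedge",(.46,-.221),-.199),("inc",(.4505,-.129),-.02),("hook",(.5318,-.258),-.0215),("L",(.517,.312),-.122),("B",(.593,.212),-.122)]:
  for f in (0,1):
    print(n,f,[None if q is None else np.round(q,2).tolist() for q in [planner.inverse_kinematics([*p,.2],quat(y,f))]])
manip.move_to([.446-.05,-.27,.28],quat(-.02)); T=tool(); im=imaging.snapshot("wrist"); np.save("T1.npy",T); cv2.imwrite("w1.png",im[:,:,::-1])
o=observe(); print(o["t"],o["tool_pos"],manip.hold_point_z)
im=im[:,:,::-1].copy()
L=[]
def draw(P,col):
    for q in proj("wrist",P,T): 
        if abs(q).max()<2000: cv2.drawMarker(im,tuple(int(round(v)) for v in q),col,cv2.MARKER_CROSS,7,1)
for x,y in [(.079,.145),(.079,-.145),(-.079,-.145),(-.079,.145)]: draw([*fr(*RACK,(x,y)),.03],(0,255,0))
for o,t,z,a,b in [((.4459,-.3139),-.001,(.074,.074),.03,.021),((.4517,-.2199),-.199,(.07,.042),.033,.018),((.5318,-.2584),-.0215,(.096,.096),.007,.015)]:
    for sx in(1,-1):
        for sy in(1,-1): draw([*fr(o,t,(sx*a,sy*b)),z[0] if sx>0 else z[1]],(255,0,255))
draw([.4505,-.1295,.07],(255,0,255))
cv2.imwrite("pics/w1.png",cv2.resize(im,(800,600),interpolation=cv2.INTER_CUBIC))
E
```

```text
tray [0.54975393 0.21769782] -0.12250780856054097 [[-0.0, 1.4], [-0.8, 0.9], [-0.9, -1.6], [-1.0, 0.3], [1.8, 0.3], [2.4, -0.7], [-1.1, -0.0], [-0.4, -0.7]]
[[-0.    0.43 -0.9 ]
 [ 0.   -0.9  -0.43]
 [-1.   -0.   -0.  ]]
box 0 [[-0.75, -0.12, 1.83, -0.0, 1.43, -2.32]]
box 1 [[-0.75, -0.12, 1.83, -0.0, 1.43, 0.82]]
wedge 0 [[-0.59, -0.21, 1.91, -0.0, 1.44, -1.97]]
wedge 1 [[-0.59, -0.21, 1.91, -0.0, 1.44, 1.18]]
inc 0 [[-0.44, -0.32, 2.0, -0.0, 1.46, -1.99]]
inc 1 [[-0.44, -0.32, 2.0, -0.0, 1.46, 1.15]]
hook 0 [[-0.58, -0.01, 1.73, -0.0, 1.42, -2.13]]
hook 1 [[-0.58, -0.01, 1.73, -0.0, 1.42, 1.01]]
L 0 [[0.42, 0.02, 1.7, -0.0, 1.42, -1.03]]
L 1 [[0.42, 0.02, 1.7, -0.0, 1.42, 2.11]]
B 0 [[0.23, 0.08, 1.63, -0.0, 1.42, -1.22]]
B 1 [[0.23, 0.08, 1.63, -0.0, 1.42, 1.92]]
2.0417 [ 0.39591037 -0.27030608  0.27990682] 0.0187
```

View pics/w1.png

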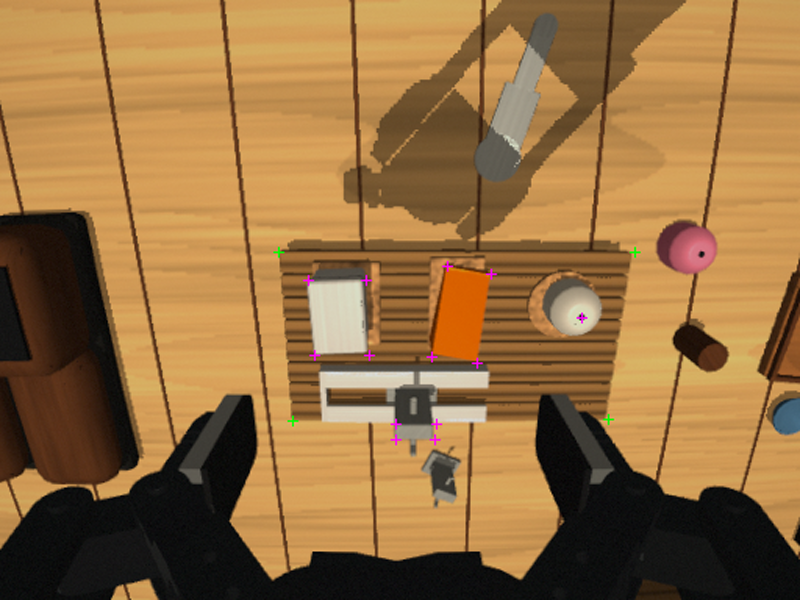

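The predicted points land on the real features to within about 2 mm, so I'm picking the box first.

```bash
cat >> h.py <<'E'
TRAY=((.54975,.2177),-.1225)
def st(m):
    o=observe(); print(m,"t%.1f"%o["t"],"gap%.4f"%o["finger_gap"],"F",o["wrist_force"].round(1),"p",o["tool_pos"].round(4))
def pick(xy,yaw,z,gap,up=.17):
    manip.set_gripper(gap); q=quat(yaw)
    manip.move_to([*xy,up-.03],q); manip.servo_line([*xy,z],feed=.12); st("down")
    manip.set_gripper(0.0); st("shut")
    manip.servo_line([*xy,up],feed=.15); st("up")
def place(xy,yaw,z,gap,up=.17):
    manip.move_to([*xy,up-.04],quat(yaw)); manip.servo_line([*xy,z],feed=.08); st("low")
    manip.set_gripper(gap); st("open")
    manip.servo_line([*xy,up],feed=.2); st("up")
E
python3 - <<'E'
from h import *
pick((.4459,-.3139),-.001,.038,.064)
place(fr(*TRAY,(-.044,.09)),TRAY[1],.012+.0045,.054)
c=cv2.cvtColor(imaging.snapshot("top"),cv2.COLOR_RGB2BGR); cv2.imwrite("top2.png",c)
E
```

```text
down t4.1 gap0.0645 F [-0.1 -0.5 -0.1] p [ 0.4465 -0.3145  0.0391]
shut t4.4 gap0.0412 F [ 0.3 -0.3  4.7] p [ 0.4467 -0.3147  0.0394]
up t5.4 gap0.0415 F [ 0.4  0.1 -1.6] p [ 0.4452 -0.3132  0.1684]
low t9.2 gap0.0412 F [-1.3 -0.9  2.1] p [0.5177 0.3127 0.0174]
open t9.5 gap0.0540 F [ 0.4 -0.3  0.2] p [0.5171 0.3124 0.0165]
up t10.4 gap0.0541 F [-0.5 -0.9 -0.3] p [0.5162 0.312  0.1683]
```

```bash
python3 - <<'E'
from h import *
y=-.199
pick(fr((.4517,-.2199),y,(.009,0)),y,.0365,.056)
place(fr(*TRAY,(-.044+.009,0)),TRAY[1],.012+.003,.048)
pick((.4503,-.1288),-.02,.036,.062)
place(fr(*TRAY,(-.044,-.09)),TRAY[1],.012+.0025,.054)
im=imaging.snapshot("top")[:,:,::-1]; cv2.imwrite("pics/top3.png",cv2.resize(im[130:290,60:440],None,fx=2.1,fy=2.1,interpolation=cv2.INTER_CUBIC))
E
```

```text
down t13.7 gap0.0561 F [-0.4 -0.1  1.2] p [ 0.4612 -0.2221  0.0373]
shut t14.0 gap0.0348 F [-0.3 -0.7  4.4] p [ 0.4615 -0.2223  0.0379]
up t15.0 gap0.0352 F [-0.8  0.  -1.2] p [ 0.4598 -0.2212  0.1685]
low t18.2 gap0.0348 F [-0.6 -0.1  2.3] p [0.5157 0.2222 0.0159]
open t18.5 gap0.0480 F [ 0.   0.6 -0.4] p [0.515  0.2219 0.0149]
up t19.5 gap0.0483 F [-0.3 -0.4 -0.1] p [0.5141 0.2217 0.1684]
down t22.1 gap0.0621 F [ 0.3 -0.6 -0.1] p [ 0.451  -0.129   0.0368]
shut t22.4 gap0.0398 F [-0.2  1.2  5.1] p [ 0.4514 -0.1293  0.0374]
up t23.5 gap0.0398 F [-0.7 -0.  -2.1] p [ 0.4494 -0.1284  0.1685]
low t26.1 gap0.0396 F [-1.9  0.7  5.6] p [0.4958 0.1339 0.0154]
open t26.4 gap0.0539 F [0.1 0.6 0. ] p [0.4951 0.1337 0.0144]
up t27.3 gap0.0542 F [-0.4 -0.1 -0.7] p [0.4942 0.1336 0.1684]
```

View pics/top3.png

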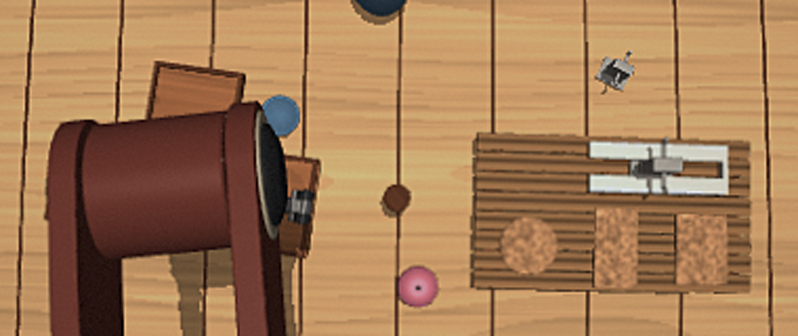

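The rack row is empty, and the pads (round, narrow, oblong from the left) confirm the order. Next is the hook.

```bash
python3 - <<'E'
from h import *
q=quat(RACK[1]); h=np.array(inv(*RACK,(.5318,-.2584))); print(h)
P=lambda y,z:[*fr(*RACK,(.0468,y)),z]
manip.set_gripper(.05); manip.move_to(P(h[1],.18),q)
im=imaging.snapshot("top")[:,:,::-1]; cv2.imwrite("pics/top4.png",cv2.resize(im[140:270,70:240],None,fx=4.5,fy=4.5,interpolation=cv2.INTER_CUBIC))
manip.servo_line(P(h[1],.05),feed=.1); st("down")
manip.set_gripper(0); st("shut"); z0=observe()["tool_pos"][2]
manip.servo_line(P(h[1],.0508),feed=.02); st("lift")
for y in (-.015,.005):
    manip.servo_line(P(y,.0508),feed=.04); st("y%.3f"%y)
    if np.abs(observe()["wrist_force"]).max()>15: print("STOP"); break
im=imaging.snapshot("wrist")[:,:,::-1]; cv2.imwrite("pics/w4.png",im)
E
```

```text
[ 0.04676761 -0.03520271]
down t30.6 gap0.0497 F [-0.3 -0.8  0.8] p [ 0.5324 -0.2588  0.051 ]
shut t30.9 gap0.0290 F [-0.1 -0.5  3.1] p [ 0.5325 -0.2588  0.051 ]
lift t31.1 gap0.0296 F [-0.6  0.1  2.1] p [ 0.5319 -0.2585  0.051 ]
y-0.015 t31.8 gap0.0293 F [-0.1  1.9  5. ] p [ 0.5324 -0.2374  0.0509]
y0.005 t32.4 gap0.0294 F [0.7 1.2 4.8] p [ 0.5328 -0.2176  0.051 ]
```

View pics/top4.png

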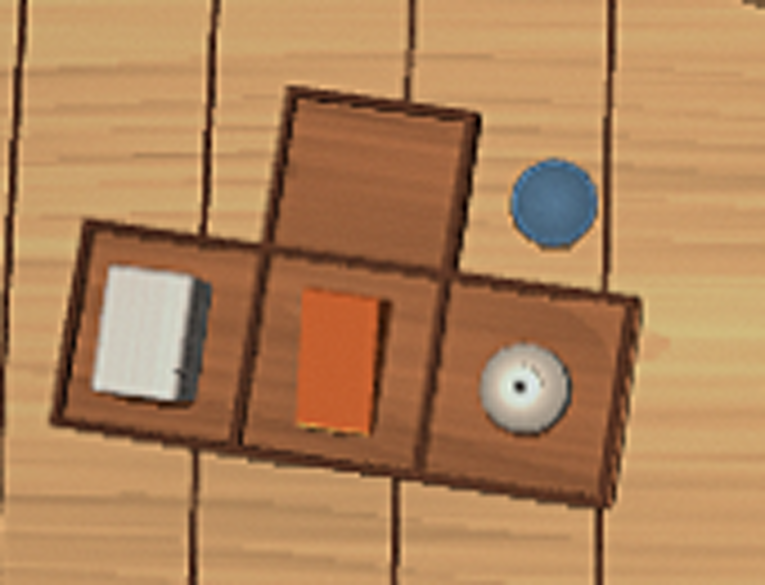

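View pics/w4.png

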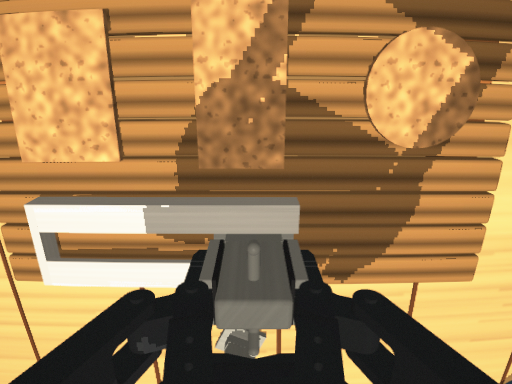

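The box, wedge and incense holder stand well inside their bays, and the hook slides with low forces. I'll carry on to the open end.

```bash
python3 - <<'E'
from h import *
P=lambda y,z:[*fr(*RACK,(.0468,y)),z]
for y in (.03,.05,.07):
    manip.servo_line(P(y,.0508),feed=.04); st("y%.3f"%y)
    if np.abs(observe()["wrist_force"]).max()>15: raise SystemExit("STOP")
manip.servo_line(P(.07,.08),feed=.06); st("lift")
if abs(observe()["wrist_force"][2])>10: raise SystemExit("STOP")
manip.servo_line(P(.07,.20),feed=.15); st("lifted")
b=fr(*TRAY,(.044,0)); q=quat(TRAY[1])
manip.move_to([*b,.16],q)
manip.servo_line([*b,.05],feed=.1); manip.servo_line([*b,.0335],feed=.04); st("low")
E
```

```text
y0.030 t33.3 gap0.0292 F [0.5 0.6 5.1] p [ 0.5334 -0.1925  0.051 ]
y0.050 t33.9 gap0.0293 F [-0.1 -1.9  5.8] p [ 0.5338 -0.1723  0.051 ]
y0.070 t34.6 gap0.0290 F [-0.1 -2.   5.9] p [ 0.5342 -0.1521  0.0509]
lift t35.2 gap0.0293 F [ 0.3 -0.8 -2.6] p [ 0.534  -0.1532  0.0801]
lifted t36.1 gap0.0294 F [ 0.1 -0.4 -2.2] p [ 0.5334 -0.1529  0.1986]
low t39.3 gap0.0295 F [ 0.3  0.2 -1.2] p [0.5932 0.2122 0.033 ]
```

```bash
python3 - <<'E'
from h import *
b=fr(*TRAY,(.044,0))
manip.set_gripper(.045); st("open")
manip.servo_line([*b,.20],feed=.15)
manip.goto_joints([-1.249,.053,1.613,0,1.476,-.119]); st("home")
for n,(r0,r1,c0,c1),k in [("top",(140,270,70,240),4.5),("scene",(190,340,260,410),4)]:
    im=imaging.snapshot(n)[:,:,::-1]; cv2.imwrite(f"pics/{n}5.png",cv2.resize(im[r0:r1,c0:c1],None,fx=k,fy=k,interpolation=cv2.INTER_CUBIC))
E
```

```text
open t39.6 gap0.0450 F [-0.8  0.1 -0.5] p [0.5937 0.2124 0.0338]
home t43.9 gap0.0447 F [ 1.  -0.5  0.3] p [ 0.2674 -0.5648  0.231 ]
```

View pics/top5.png

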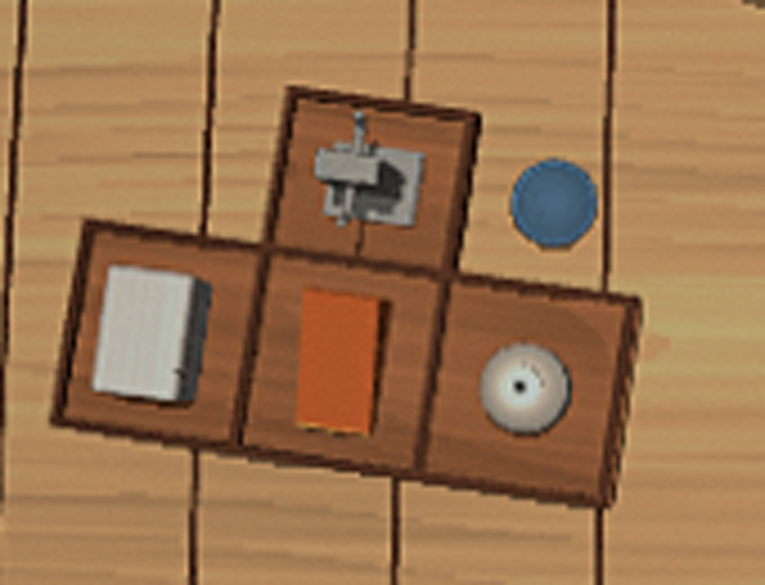

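View pics/scene5.png

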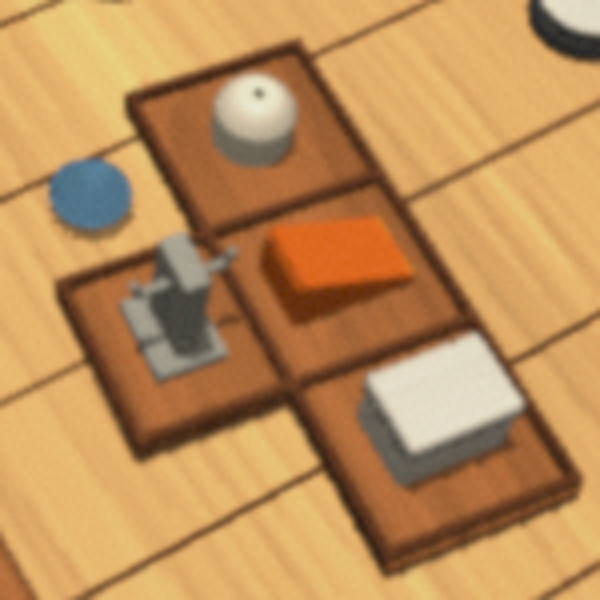

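```bash
python3 - <<'E'
from h import *
c=lambda a:(np.array(a)+.5)/4.5-.5+[70,140]
def show(n,px,z,loc):
    o,t,e=fit(loc,back("top",c(px),z)); print(n,(inv(*TRAY,o)*1000).round(1),round(t-TRAY[1],3),e.tolist())
r=lambda a,b:[[a,b],[a,-b],[-a,-b],[-a,b]]
show("box",[(112,266),(194,272),(180,402),(94,389)],.052,r(.03,.021))
show("wedge",[(304,290),(382,297),(372,433),(296,425)],[.048,.048,.020,.020],r(.033,.018))
show("hook foot",[(423,153),(414,226),(325,220)],.018,[[.018,-.022],[-.018,-.022],[-.018,.022]])
show("hook post",[(318,150),(378,153),(376,187),(315,179)],.078,r(.007,.015))
print("inc",inv(*TRAY,back("top",c([(519,386)]),.048)[0][:2])*1000)
E
```

```text
box [-43.   88.1] 0.032 [[-1.0, -1.0], [0.5, 1.1], [-0.5, 0.1], [1.0, -0.2]]
wedge [-44.  -1.] -0.001 [[-2.1, 0.3], [-0.4, -0.9], [1.9, -0.3], [0.6, 0.9]]
hook foot [42.5 -1.2] 0.053 [[0.0, -0.4], [0.3, 0.3], [-0.3, 0.0]]
hook post [43.7 -1.1] 0.05 [[-0.3, -0.9], [0.8, 1.3], [-0.8, 0.6], [0.3, -1.1]]
inc [-43.52161309 -89.64183328]
```

All four sit within about 2 mm of their bay centres, and foot and post agree that the hook is upright.

```bash
python3 -c "
from plant import ticket,observe; print(observe()['t']); print(ticket.finish_job())"
```

```text
43.9667
the job is handed in; nothing more can be done
None
```

All four things are on the tray and the job is handed in, at about 44 s of the 109 s allowed. The hand-in gives no verdict.

- **Row:** the incense holder (left on the rack) is in the right bay, the wedge is in the middle bay, and the box (right on the rack) is in the left bay. The pads left on the rack confirmed this order.
- **Hook:** it slid to the track's open end with at most about 6 N at the wrist, came off freely, and stands in the back bay.
- **Last checks:** in the top view, each item measured within about 2 mm of its bay centre. Heights were assumed, not measured, but the scene view shows all four upright. The arm went back to its start pose, clear of everything.
- **Not moved:** I didn't touch the vase, dish, pink look-alike or small loose hook. I didn't re-measure the vase's position afterwards.
- **Failures:** no check failed. The box and hook look turned by 0.03 to 0.05 rad relative to the tray, which is not judged.

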